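# Make up two seasoning kits from the niche stock

## Task

Make up two kits: the taller amber bottle, the slim clear jar and the steel scoop go in the three-compartment wooden tray, with the scoop lying lengthwise in the long compartment; the shorter amber bottle and the wide clear jar go in the two-compartment tray. Each thing gets a compartment of its own and rests flat on the tray's floor, upright (scoop mouth up) and clear of the tops of the walls, in either of the small compartments. Tip nothing over, and leave the blue mortar and the small white bowl where they are.

Things in the scene. Friction and masses are not known exactly. Their poses are not given: they have to be found in the camera images.
- tall_bottle_c (a point): the taller of two amber glass bottles with white swing-top stoppers: body diameter 54 mm, straight side up to 68 mm, then a narrow neck, 110 mm high in all, 0.2 kg, standing on the counter. Origin at its centre, half-way up; z is its upright axis. 
- short_bottle_c (a point): the shorter amber glass swing-top bottle: body diameter 42 mm, straight side up to 50 mm, then a narrow neck, 84 mm high in all, 0.12 kg, standing on the counter. Origin at its centre, half-way up; z is its upright axis. 
- wide_jar_c (a point): the wide, low jar of clear plastic with a white snap lid: diameter 62 mm, 56 mm high, straight sides, 0.12 kg, standing on the counter; a small 3 mm clip on its +x side is only look. Origin at its centre, half-way up; z is its upright axis. 
- slim_jar_c (a point): the slim jar of clear plastic with a white snap lid: diameter 42 mm, 76 mm high, straight sides, 0.09 kg, standing on the counter; a small 3 mm clip on its +x side is only look. Origin at its centre, half-way up; z is its upright axis. 
- scoop_c (a point): steel measuring scoop standing on the flat base of its cup, mouth up: cup 48 mm in outer diameter, 46 mm high, wall 2 mm; a flat handle 14 mm wide and 3 mm thick sticks out level from the cup's rim with its top at 44 mm height. 116 mm long overall, 0.08 kg. Origin at the middle of the overall length, 23 mm above the base; +x points along the handle to its free end, z is up; the cup's axis is at x = -34 mm, the handle's free end at x = +58 mm.
- tray3: fixed wooden tray with three compartments, outside 176 mm (x) by 178 mm (y), walls 14 mm high over the counter, floor 4 mm thick. Origin at the centre of its underside. Along its -x side (the robot's side) one long compartment, 72 mm (x) by 166 mm (y), centre at x = -46, y = 0 mm; behind it two square-like ones, 80 mm (x) by 80 mm (y), centres at x = +42, y = -43 and +43 mm. Outer walls and the wall between the two small ones are 6 mm thick, that beside the long one 12 mm.
- tray2: fixed wooden tray with two compartments, outside 92 mm (x) by 178 mm (y), walls 6 mm thick and 14 mm high over the counter, floor 4 mm thick. Origin at the centre of its underside. Compartments 80 mm by 80 mm, centres at x = 0, y = -43 and +43 mm.
- mortar_c (a point): blue ceramic mortar, a bystander: 84 mm across at the rim, 60 mm high, with a pestle of the same piece leaning out of it over the +x side to 100 mm height, 0.6 kg, loose. Origin on its axis 30 mm above the counter, z up.
- salt_bowl_c (a point): small white ceramic bowl, a bystander: 66 mm across, 36 mm high, loose. Origin on its axis 18 mm above the counter, z up.
Things that resemble listed ones, but are neither listed nor needed, are in the scene too. What is shaped like the tray2 but green or purple is not meant.

How it is judged:
By the outcome, as a careful person would: the job done as asked, in the order asked, and still so for the second after the job is handed in, with the robot touching nothing.
It also fails if it takes over 128 s, if anything falls off the work surface, if the arm or the gripper's body presses on something with over 40 N, if the wrist force passes 120 N, or if a joint passes its speed limit or range.

## Robot

A 6-joint arm with a two-finger parallel gripper is mounted at the origin on the work surface. World frame = base frame: x ahead of the robot, y to its left, z up, the work surface at z = 0. Lengths are in m, angles in rad, forces in N, time in s.
With the tool pointing down it reaches from about 0.35 to 0.85 m from the base axis. Payload 8.1 kg.
Tool frame: the origin (TCP) lies midway between the tips of the shut fingers; the grasp point (between the pads) lies 19 mm behind it; z points along the fingers, y is the line along which they close (so a half turn about z gives the same grasp; the last joint's range is limited). The gripper opens to 93 mm and grips with 3 to 60 N. Pads are 15 mm wide; open, the fingers measure 128 mm over their backs; the gripper's body (75 mm by 188 mm) begins 65 mm behind the grasp point.
Start: joints at [-1.405, 0.13, 1.488, -0, 1.523, -0.085], TCP at [0.149, -0.581, 0.219] pointing down, gripper open.
Joint ranges: [-2.96, 2.96], [-0.89, 2.26], [0.02, 2.5], [-1.34, 4.48], [0, 2.73], [-2.66, 2.66]. Speed limits (rad/s): [2.39, 2.39, 2.79, 3.14, 3.14, 3.14].

## Interface

Orientations are given as a rotation vector (axis times angle).
In Python, from plant import read_state, read_camera, get_calibration, close_job gives the robot as it stands.
- The arm moves only by the shell command python3 -m crank 'ROWS' [FORCE]. ROWS is JSON, a list that holds one entry, the list of rows, each a list of 7 numbers: the gripper's target within -1 to 1 (fully open at 1, half-way at 0, shut at -1), then the shift along the tool's x, y, z as a fraction of full scale, then the turn, a rotation vector about the tool's x, y, z as a fraction of full scale. In form: [[[grip, x, y, z, rx, ry, rz], ...]]. A call has exactly 5 rows; each row is the pose to reach, as a shift and turn from the pose commanded when the call began, along the tool's axes at that moment; what a row does not reach only later rows make up. Full scale, the value 1, is 0.5 m for a shift and 90 degrees for a turn. A row lasts 1/8 s, in which the tool goes at most 62.5 mm and 10.7 degrees, less where a joint would pass 70% of its speed; a pose out of reach is approached as far as the arm can. A call with a number of a shift or a turn outside -1 to 1 is refused whole. A call with a gripper value outside its range is refused whole. The fingers move at their own pace and stop on an object; FORCE is the grip in N (left out, the last holds). Time passes only in rows, so rows that repeat a pose let the fingers close, or fill a call up. It gives the time, the measured TCP pose, the force, the opening and the grip force at its end, in the units of the state.
- read_state(): the state, without advancing time (a new reading comes with each control period).
- read_camera(name): name is "scene" or "top" or "wrist"; returns the picture (400x640x3 uint8, red, green, blue); there is no depth.
- get_calibration(name): a dict with "fx", "fy", "cx", "cy" (pixels), "eye" and "orientation" of the camera in the world; the wrist camera has in their place "mount" (4x4, takes a point from camera to tool coordinates, whose origin is the TCP and whose axes are the flange's). Camera axes: x right, y down, z forward; pixel columns grow to the right and rows downward; lengths in m; the calibration is good to about 2 mm. A picture is of the moment at which its call begins: read the wrist's pose just before it. get_calibration takes no time and is no camera call.
- close_job(): hands the job in; it is judged then, once.
The state is a dict: "t": time; "q": joint angles; "dq": joint speeds; "joint_torque": joint torques, N m; "tool_pos": TCP position; "orientation": TCP orientation; "force": force on the tool from outside, world axes, zero at the start; "wrist_torque": the same for the moment, N m; "opening": finger opening in m; "gripper_force": force on a finger pad.
Only numpy, scipy, OpenCV 4.12 (cv2) and the standard library are available. Lean on these libraries where they do the work, as an engineer would, in place of code of your own. Each camera call takes 0.05 s, during which the arm holds its last target. There are 200 camera calls.

## Working session

There is one attempt and no reset: what is moved stays moved. The work goes in short steps, Python scripts to look and compute and a shell command to move; the robot and the scene stay as the last step left them, time stands still between calls to the robot, and variables do not carry over. Pictures are saved under pics/ and viewed, at most 14 in all, crops included, and the job is handed in when it is done.

```bash
ls; mkdir -p pics
python3 - <<'E'
from plant import *
import cv2
s=read_state();print(s['t'],s['tool_pos'],s['orientation'],s['opening'])
for n in("top","scene","wrist"):
    print(n,get_calibration(n)); 
for n in("top","scene"): cv2.imwrite(f"pics/{n}0.png",read_camera(n)[:,:,::-1])
E
```

```text
pics
0.0 [ 0.14883991 -0.58064888  0.21758033] [-3.11507251e+00 -3.92716221e-01  8.51527287e-05] 0.09289901514311232
top {'fx': 481.81681864004247, 'fy': 481.81681864004247, 'cx': 321.31533699403417, 'cy': 195.94698010723374, 'eye': array([ 0.33099122, -0.06788169,  1.21307582]), 'orientation': array([-2.15801348,  2.12303718, -0.17782353])}
scene {'fx': 425.2322881302439, 'fy': 425.2322881302439, 'cx': 313.54046061922065, 'cy': 195.78139526355534, 'eye': array([1.08209555, 0.49881814, 0.97301338]), 'orientation': array([-1.03448412, -2.5289274 ,  0.90379822])}
wrist {'fx': 283.5281501903488, 'fy': 283.5281501903488, 'cx': 321.0517618447464, 'cy': 201.95788402304754, 'mount': array([[ 4.08777355e-04, -9.57636610e-01, -2.87979088e-01,
         7.96983900e-02],
       [ 9.99999788e-01,  2.45363184e-04,  6.03545563e-04,
        -8.74383298e-04],
       [-5.07317861e-04, -2.87979274e-01,  9.57636507e-01,
        -1.67066016e-01],
       [ 0.00000000e+00,  0.00000000e+00,  0.00000000e+00,
         1.00000000e+00]])}
```

View pics/top0.png

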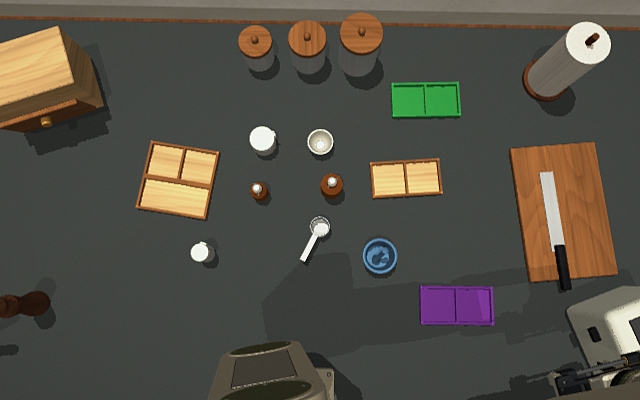

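View pics/scene0.png

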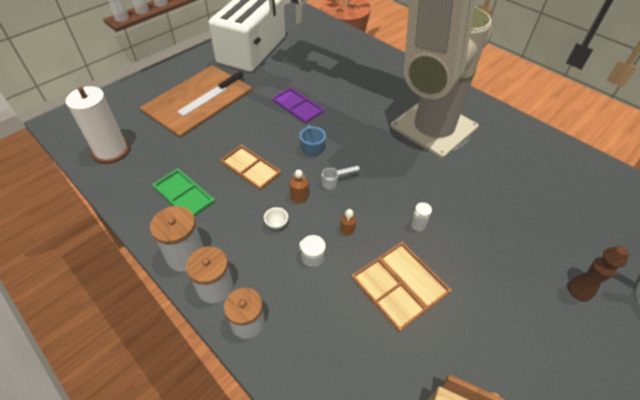

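Top: tray3 (179,180), tray2 (406,178), tall bottle (332,185), short bottle (259,190), wide jar (263,140), slim jar (202,252), scoop (319,226), mortar (380,256), salt bowl (320,142). An enlarged crop will give better pixels.

Run:
```python
import cv2
im=cv2.imread("pics/top0.png")
for n,x0,y0,w,h in(("a",130,115,150,155),("b",280,115,170,165)):
    c=cv2.resize(im[y0:y0+h,x0:x0+w],None,fx=4 if n=="a" else 3.6,fy=3.6,interpolation=cv2.INTER_CUBIC) if 0 else cv2.resize(im[y0:y0+h,x0:x0+w],None,fx=3.6,fy=3.6,interpolation=cv2.INTER_CUBIC)
    for i in range(0,w,10): cv2.putText(c,str(x0+i),(int(i*3.6),8),0,.3,(0,255,255)); cv2.line(c,(int(i*3.6),10),(int(i*3.6),14),(0,255,255))
    for i in range(0,h,10): cv2.putText(c,str(y0+i),(0,int(i*3.6)+3),0,.3,(0,255,255))
    cv2.imwrite(f"pics/crop{n}.png",c)
```

```text
(no output)
```

View pics/cropa.png

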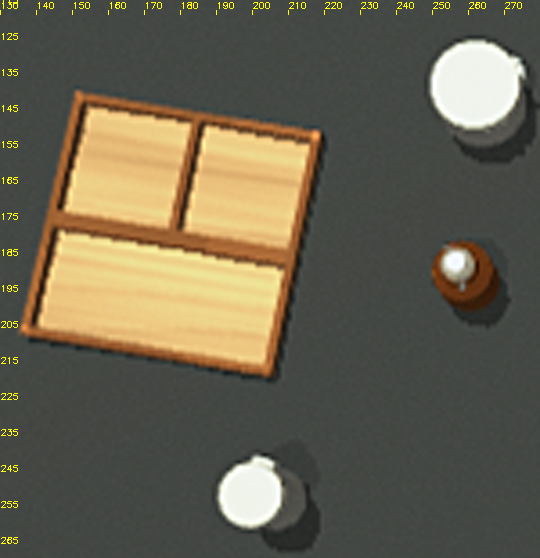

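View pics/cropb.png

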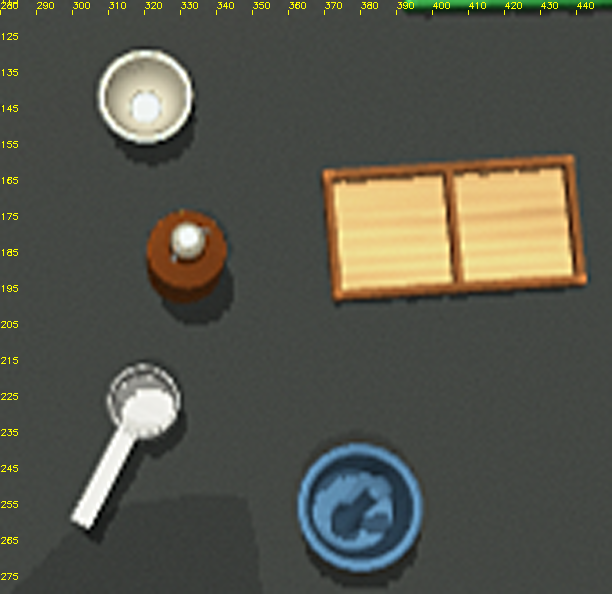

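Crop A (3.6x): tray3 corners (79,93),(320,132),(272,377),(23,332); wide lid (475,84); short stopper (458,264); slim lid (251,494). Crop B: tray2 corners (324,172),(572,157),(586,283),(336,299); tall stopper (188,240); scoop rim (144,401), handle end (82,522); mortar rim (360,508); bowl rim (146,96).

```bash
cat > h.py <<'E'
import numpy as np, json
from scipy.spatial.transform import Rotation as R
from plant import *
def ray(cam,px,z):
    c=get_calibration(cam);d=R.from_rotvec(c['orientation']).apply([(px[0]-c['cx'])/c['fx'],(px[1]-c['cy'])/c['fy'],1])
    e=np.array(c['eye']);return e+d*(z-e[2])/d[2]
def wray(px,z,s):
    c=get_calibration('wrist');M=c['mount'];r=R.from_rotvec(s['orientation'])
    d=r.apply(M[:3,:3]@[(px[0]-c['cx'])/c['fx'],(px[1]-c['cy'])/c['fy'],1]);e=r.apply(M[:3,3])+s['tool_pos']
    return e+d*(z-e[2])/d[2]
def wpx(p,s):
    c=get_calibration('wrist');M=c['mount'];r=R.from_rotvec(s['orientation'])
    v=M[:3,:3].T@(r.inv().apply(np.array(p)-s['tool_pos'])-M[:3,3]);return np.round([c['fx']*v[0]/v[2]+c['cx'],c['fy']*v[1]/v[2]+c['cy']])
def go(p,yaw,s=None):
    """row numbers to reach TCP p, tool down, closing axis (y) at world angle yaw deg (mod 180)"""
    s=s or read_state();r=R.from_rotvec(s['orientation']);best=None
    for k in(0,180):
        a=np.radians(yaw+k);y=[np.cos(a),np.sin(a),0];z=[0,0,-1];x=np.cross(y,z)
        t=(r.inv()*R.from_matrix(np.column_stack([x,y,z]))).as_rotvec()
        if best is None or np.linalg.norm(t)<np.linalg.norm(best):best=t
    d=r.inv().apply(np.array(p)-s['tool_pos'])
    print('row',np.round(d/.5,4).tolist(),np.round(best/(np.pi/2),4).tolist(),'mm',round(np.linalg.norm(d)*1e3),'deg',round(np.degrees(np.linalg.norm(best))))
def st():
    s=read_state();r=R.from_rotvec(s['orientation']).as_matrix()
    print('t',round(s['t'],2),np.round(s['tool_pos'],4),'yaw',round(np.degrees(np.arctan2(r[1,1],r[0,1])),1),'z',np.round(r[:,2],3),'F',np.round(s['force'],1),'op',round(s['opening'],4),'g',round(s['gripper_force'],1),'q6',round(s['q'][5],2))
E
python3 - <<'E'
from h import *
st()
a=lambda x,y,z:ray('top',(130+x/3.6,115+y/3.6),z)
b=lambda x,y,z:ray('top',(280+x/3.6,115+y/3.6),z)
np.set_printoptions(precision=4,suppress=True)
for n,f,cs in(('tray3',a,[(79,93),(320,132),(272,377),(23,332)]),('tray2',b,[(324,172),(572,157),(586,283),(336,299)])):
    P=np.array([f(*c,.014) for c in cs])[:,:2];ed=np.roll(P,-1,0)-P
    yv=ed[2]-ed[0];xv=ed[3]-ed[1]
    print(n,P.mean(0),'edges',np.linalg.norm(ed,axis=1),'ydir deg',np.degrees(np.arctan2(yv[1],yv[0])),'xdir',np.degrees(np.arctan2(xv[1],xv[0])))
print('wide',a(475,84,.056)[:2]);print('short',a(458,264,.079)[:2]);print('slim',a(251,494,.076)[:2])
print('tall',b(188,240,.104)[:2],'shoulder',b(186,251,.068)[:2])
c=b(144,401,.046)[:2];e=b(82,522,.044)[:2];print('cup',c,'end',e,np.linalg.norm(e-c),np.degrees(np.arctan2(*(e-c)[::-1])))
print('mortar',b(360,508,.06)[:2],'bowl',b(146,96,.036)[:2])
E
```

```text
t 0.1 [ 0.1488 -0.5807  0.2177] yaw -75.6 z [-0.     0.002 -1.   ] F [-0.7  0.  -0.3] op 0.093 g 0.0 q6 -0.09
tray3 [0.5608 0.2894] edges [0.1745 0.1769 0.177  0.1741] ydir deg 81.14792961422322 xdir -8.37602506943589
tray2 [ 0.5741 -0.2882] edges [0.1768 0.0909 0.1762 0.0914] ydir deg 94.6009281064408 xdir 5.073177099804672
wide [0.66   0.0764]
short [0.53   0.0804]
slim [0.3763 0.2097]
tall [ 0.5445 -0.0978] shoulder [ 0.5438 -0.0975]
cup [ 0.4446 -0.071 ] end [ 0.363  -0.0309] 0.09087822069717863 153.81346862773697
mortar [ 0.3747 -0.2148] bowl [ 0.6596 -0.069 ]
```

```bash
python3 -c "
from h import *
go((.4446,-.071,.16),-116.2)"
```

```text
row [0.826, -0.8406, 0.1169] [-0.001, 0.0003, 0.4508] mm 592 deg 41
```

```bash
python3 -m crank '[[[1,0.08,-0.08,0.01,0,0,0],[1,0.165,-0.17,0.02,0,0,0],[1,0.25,-0.255,0.03,0,0,0],[1,0.335,-0.34,0.04,0,0,0],[1,0.413,-0.42,0.05,0,0,0]]]' 20 && python3 -m crank '[[[1,0.08,-0.08,0.01,0,0,0.1],[1,0.165,-0.17,0.03,0,0,0.2],[1,0.25,-0.255,0.04,0,0,0.3],[1,0.335,-0.34,0.05,0,0,0.4],[1,0.413,-0.42,0.067,0,0,0.451]]]'
python3 - <<'E'
from h import *
import cv2
st();s=read_state();go((.4446,-.071,.023),-116.2)
cv2.imwrite("pics/w1.png",read_camera("wrist")[:,:,::-1])
c=np.array([.4446,-.071]);h=np.array([np.cos(np.radians(153.8)),np.sin(np.radians(153.8))])
print(wpx([*c,.046],s),wpx([*(c+.092*h),.044],s))
E
```

```text
t: 0.72
tool_pos: [0.2974, -0.3246, 0.1932]
orientation: [-3.117, -0.393, -0.0]
force: [0.4, -0.7, -0.1]
opening: 0.093
gripper_force: 0.0
t: 1.35
tool_pos: [0.438, -0.0837, 0.1622]
orientation: [3.058, -0.72, 0.002]
force: [0.5, -0.6, -0.0]
opening: 0.0932
gripper_force: 0.0
t 1.35 [ 0.438  -0.0837  0.1622] yaw -116.5 z [ 0.001 -0.001 -1.   ] F [ 0.5 -0.6 -0. ] op 0.0932 g 0.0 q6 1.73
row [0.0001, -0.0287, 0.2784] [0.0001, -0.0007, -0.0034] mm 140 deg 0
[307. 197.] [309. 274.]
```

View pics/w1.png

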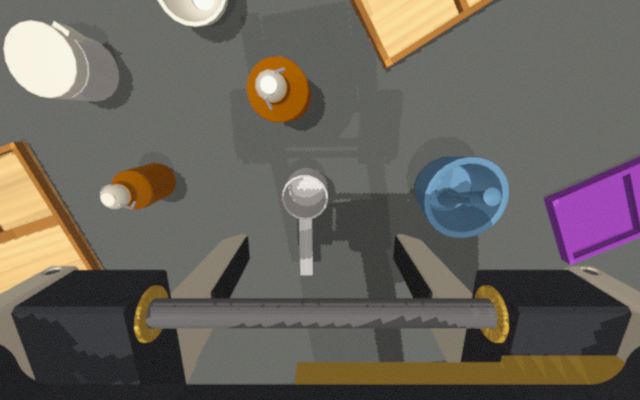

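The wrist view shows the scoop cup at (305,197) and the handle end at (306,272), within 2–3 px of prediction. The arm was still settling, so I'll re-read it.

```bash
python3 -m crank '[[[1,0,0,0.02,0,0,0],[1,0,0,0.04,0,0,0],[1,0,0,0.06,0,0,0],[1,0,0,0.08,0,0,0],[1,0,0,0.08,0,0,0]]]' >/dev/null&& python3 -c "
from h import *
st();go((.4446,-.071,.023),-116.2)"
```

```text
t 2.02 [ 0.4363 -0.0855  0.121 ] yaw -116.3 z [-0.002  0.001 -1.   ] F [-0.4  0.3  0.6] op 0.0929 g 0.0 q6 1.72
row [0.0023, -0.0334, 0.196] [0.0002, 0.0012, -0.0011] mm 99 deg 0
```

```bash
python3 -m crank '[[[1,0.002,-0.033,0.05,0,0,0],[1,0.002,-0.033,0.1,0,0,0],[1,0.002,-0.033,0.15,0,0,0],[1,0.002,-0.033,0.196,0,0,0],[1,0.002,-0.033,0.196,0,0,0]]]' >/dev/null&& python3 -c "
from h import *
st()" && python3 -m crank '[[[-0.3,0,0,0,0,0,0],[-0.3,0,0,0,0,0,0],[-0.3,0,0,0,0,0,0],[-0.3,0,0,0,0,0,0],[-0.3,0,0,0,0,0,0]]]' 15 && python3 -c "
from h import *
st()"
```

```text
t 2.65 [ 0.4439 -0.0706  0.0228] yaw -116.2 z [-0.003  0.001 -1.   ] F [ 0.3 -1.   0.3] op 0.0933 g 0.0 q6 1.76
t: 3.28
tool_pos: [0.4457, -0.0707, 0.0244]
orientation: [-3.06, 0.713, -0.001]
force: [-0.5, 0.1, 3.4]
opening: 0.0487
gripper_force: 15.0
t 3.27 [ 0.4457 -0.0707  0.0244] yaw -116.2 z [ 0.  0. -1.] F [-0.5  0.1  3.4] op 0.0487 g 15.0 q6 1.76
```

```bash
python3 -m crank '[[[-0.3,0,0,-0.03,0,0,0],[-0.3,0,0,-0.08,0,0,0],[-0.3,0,0,-0.14,0,0,0],[-0.3,0,0,-0.2,0,0,0],[-0.3,0,0,-0.23,0,0,0]]]' >/dev/null&& python3 -c "
from h import *
st();go((.5204,.3299,.15),-8.6)"
```

```text
t 3.9 [ 0.4465 -0.071   0.1418] yaw -116.2 z [ 0.003 -0.001 -1.   ] F [ 0.2  0.1 -1.7] op 0.0485 g 15.0 q6 1.76
row [-0.2217, -0.7847, -0.0166] [-0.0016, -0.0016, 0.8042] mm 408 deg 72
```

```bash
sed -i 's/def go(p,yaw,s=None):/def go(p,yaw,s=None,ks=(0,180)):/; s/for k in(0,180)/for k in ks/' h.py; python3 -m crank '[[[-0.3,-0.02,-0.06,-0.02,0,0,-0.1],[-0.3,-0.05,-0.15,-0.02,0,0,-0.2],[-0.3,-0.08,-0.25,-0.02,0,0,-0.3],[-0.3,-0.1,-0.35,-0.02,0,0,-0.4],[-0.3,-0.11,-0.4,-0.02,0,0,-0.5]]]' >/dev/null&& python3 -c "
from h import *
st();go((.5204,.3299,.12),-8.6,ks=(0,))"
```

```text
t 4.53 [0.4843 0.1354 0.149 ] yaw -70.8 z [-0.001  0.    -1.   ] F [ 0.2 -1.2 -1.2] op 0.0485 g 15.0 q6 1.41
row [0.1961, -0.3437, 0.058] [-0.0004, 0.0001, -0.6912] mm 200 deg 62
```

```bash
python3 -m crank '[[[-0.3,0.04,-0.07,0,0,0,-0.11],[-0.3,0.08,-0.14,0,0,0,-0.22],[-0.3,0.12,-0.21,0.02,0,0,-0.33],[-0.3,0.16,-0.28,0.03,0,0,-0.44],[-0.3,0.196,-0.344,0.04,0,0,-0.55]]]' >/dev/null&& python3 -c "
from h import *
st();go((.5204,.3299,.06),-8.6,ks=(0,))"
```

```text
t 5.15 [0.5216 0.3286 0.1285] yaw -21.4 z [-0.001 -0.001 -1.   ] F [-0.4  0.1 -0.2] op 0.0483 g 15.0 q6 0.85
row [0.0016, -0.0031, 0.1369] [-0.0005, 0.0005, -0.142] mm 68 deg 13
```

```bash
python3 -m crank '[[[-0.3,0.002,-0.003,0,0,0,-0.1],[-0.3,0.002,-0.003,0.03,0,0,-0.142],[-0.3,0.002,-0.003,0.07,0,0,-0.142],[-0.3,0.002,-0.003,0.11,0,0,-0.142],[-0.3,0.002,-0.003,0.13,0,0,-0.142]]]' >/dev/null
python3 - <<'E'
from h import *
import cv2
st();go((.5204,.3299,.03),-8.6,ks=(0,))
cv2.imwrite("pics/w2.png",read_camera("top")[90:290,120:420,::-1].repeat(2,0).repeat(2,1))
E
```

```text
t 5.78 [0.5196 0.328  0.0616] yaw -9.0 z [-0.003 -0.001 -1.   ] F [ 0.1  0.9 -1.4] op 0.0484 g 15.0 q6 0.64
row [0.004, 0.0011, 0.0633] [-0.0017, 0.0012, -0.0045] mm 32 deg 0
```

View pics/w2.png

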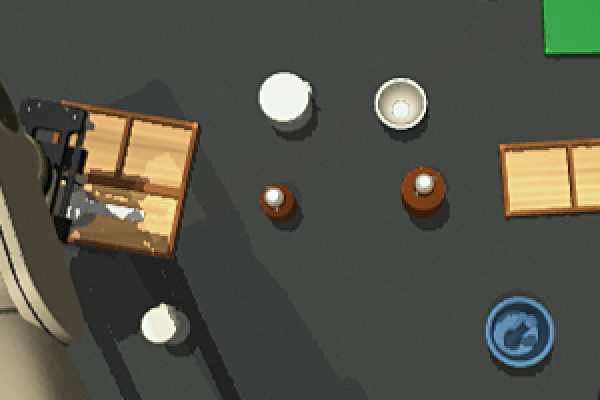

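Held scoop (~(110,212) in the 2x crop) lies along the long compartment; lower it.

```bash
python3 -m crank '[[[-0.3,0.003,0.001,0.02,0,0,0],[-0.3,0.003,0.001,0.04,0,0,0],[-0.3,0.003,0.001,0.055,0,0,0],[-0.3,0.003,0.001,0.066,0,0,0],[-0.3,0.003,0.001,0.068,0,0,0]]]' >/dev/null&& python3 -c "
from h import *
st()"
```

```text
t 6.45 [0.5213 0.3301 0.0297] yaw -8.9 z [-0.001 -0.    -1.   ] F [-0.9  0.2 -0.7] op 0.0483 g 15.0 q6 0.64
```

```bash
python3 -m crank '[[[-0.3,0,0,0.002,0,0,0],[-0.3,0,0,0.004,0,0,0],[-0.3,0,0,0.004,0,0,0],[0.4,0,0,0.004,0,0,0],[0.4,0,0,0.004,0,0,0]]]' &&python3 -m crank '[[[0.4,0,0,0,0,0,0],[0.4,0,0,-0.05,0,0,0],[0.4,0,0,-0.12,0,0,0],[0.4,0,0,-0.2,0,0,0],[0.4,0,0,-0.28,0,0,0]]]' >/dev/null
python3 - <<'E'
from h import *
st();go((.3763,.2097,.12),-60);go((.3763,.2097,.12),-8.6,ks=(0,))
import cv2
cv2.imwrite("pics/w3.png",read_camera("wrist")[:,:,::-1])
E
```

```text
t: 7.08
tool_pos: [0.5217, 0.3303, 0.0283]
orientation: [2.388, 2.042, 0.0]
force: [-0.6, -0.3, 0.9]
opening: 0.063
gripper_force: 0.0
t 7.7 [0.5214 0.3301 0.1693] yaw -8.9 z [-0. -0. -1.] F [ 0.9 -0.1 -0.7] op 0.0652 g 0.0 q6 0.64
row [-0.2831, -0.2493, 0.0988] [-0.0001, 0.0001, 0.5673] mm 195 deg 51
row [-0.2831, -0.2493, 0.0988] [-0.0001, 0.0001, -0.0038] mm 195 deg 0
```

View pics/w3.png

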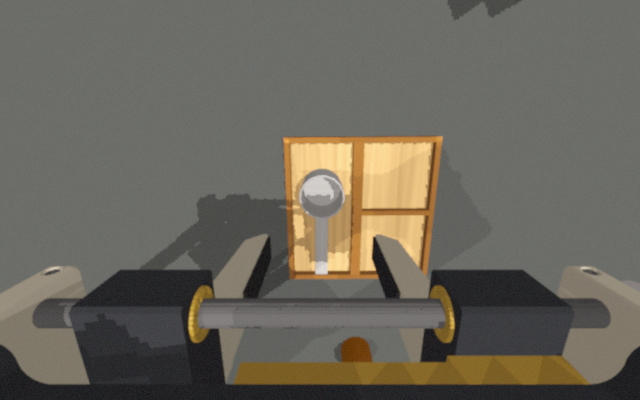

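Scoop is mouth up in the long compartment: cup (322,192), handle end (321,268). Next the slim jar, keeping yaw.

```bash
python3 - <<'E'
from h import *
s=read_state();T=np.array([.5608,.2894]);a=np.radians(-8.6);M=np.array([[np.cos(a),np.sin(a)],[-np.sin(a),np.cos(a)]])
for p,z in(((322,192),.05),((321,268),.048)):print(M@(wray(p,z,s)[:2]-T))
E
python3 -m crank '[[[1,-0.06,-0.05,0,0,0,0],[1,-0.13,-0.11,0,0,0,0],[1,-0.2,-0.18,0.01,0,0,0],[1,-0.26,-0.23,0.03,0,0,0],[1,-0.283,-0.249,0.05,0,0,0]]]' >/dev/null
python3 - <<'E'
from h import *
st();s=read_state();go((.3763,.2097,.036),-8.6,ks=(0,));print(wpx((.3763,.2097,.076),s))
import cv2
cv2.imwrite("pics/w4.png",read_camera("wrist")[:,:,::-1])
E
```

```text
[-0.04154884  0.04053433]
[-0.04312021 -0.05159755]
t 8.38 [0.3753 0.2088 0.1427] yaw -9.0 z [ 0. -0. -1.] F [-0.3 -0.4  0.2] op 0.0931 g 0.0 q6 0.54
row [0.002, 0.0016, 0.2135] [0.0002, -0.0, -0.004] mm 107 deg 0
[323. 212.]
```

View pics/w4.png

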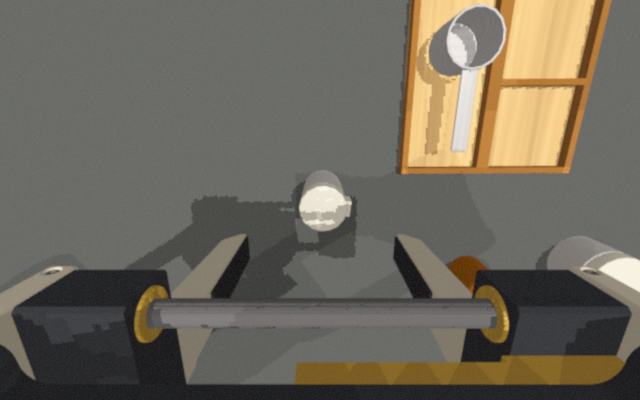

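Slim lid at (323,209), as predicted; the scoop sits well in the tray. Grasp.

```bash
python3 -m crank '[[[1,0.002,0.0015,0.06,0,0,0],[1,0.002,0.0015,0.12,0,0,0],[1,0.002,0.0015,0.18,0,0,0],[1,0.002,0.0015,0.213,0,0,0],[1,0.002,0.0015,0.213,0,0,0]]]' >/dev/null && python3 -m crank '[[[-0.4,0,0,0,0,0,0],[-0.4,0,0,0,0,0,0],[-0.4,0,0,0,0,0,0],[-0.4,0,0,0,0,0,0],[-0.4,0,0,0,0,0,0]]]' 15 && python3 -m crank '[[[-0.4,0,0,-0.02,0,0,0],[-0.4,0,0,-0.08,0,0,0],[-0.4,0,0,-0.15,0,0,0],[-0.4,0,0,-0.22,0,0,0],[-0.4,0,0,-0.26,0,0,0]]]' >/dev/null&& python3 -c "
from h import *
st();go((.6087,.3256,.14),-8.6,ks=(0,))"
```

```text
t: 9.68
tool_pos: [0.3776, 0.2107, 0.0368]
orientation: [2.388, 2.041, 0.0]
force: [-0.2, -0.4, 0.1]
opening: 0.0474
gripper_force: 0.0
t 10.3 [0.3783 0.211  0.1695] yaw -8.9 z [ 0.003  0.001 -1.   ] F [ 0.1 -0.6 -1.2] op 0.0419 g 15.0 q6 0.55
row [0.2978, 0.4195, 0.0604] [0.0016, -0.001, -0.0037] mm 259 deg 0
```

```bash
python3 -m crank '[[[-0.4,0.05,0.07,0,0,0,0],[-0.4,0.12,0.17,0,0,0,0],[-0.4,0.19,0.27,0,0,0,0],[-0.4,0.26,0.37,0,0,0,0],[-0.4,0.298,0.42,0,0,0,0]]]' >/dev/null &&  python3 -m crank '[[[-0.4,0,0,0.02,0,0,0],[-0.4,0,0,0.06,0,0,0],[-0.4,0,0,0.11,0,0,0],[-0.4,0,0,0.16,0,0,0],[-0.4,0,0,0.2,0,0,0]]]' >/dev/null
python3 - <<'E'
from h import *
st();go((.6087,.3256,.041),-8.6,ks=(0,))
E
```

```text
t 11.55 [0.6063 0.3245 0.0646] yaw -8.9 z [-0.002 -0.001 -1.   ] F [-0.1  0.6  0.4] op 0.0421 g 15.0 q6 0.57
row [0.0031, 0.0044, 0.0472] [-0.0012, 0.0008, -0.0037] mm 24 deg 0
```

```bash
python3 -m crank '[[[-0.4,0.003,0.004,0.01,0,0,0],[-0.4,0.003,0.004,0.02,0,0,0],[-0.4,0.003,0.004,0.03,0,0,0],[-0.4,0.003,0.004,0.04,0,0,0],[-0.4,0.003,0.004,0.04,0,0,0]]]'&& python3 -c "
from h import *
st()"
```

```text
t: 12.18
tool_pos: [0.6101, 0.3263, 0.0463]
orientation: [-2.388, -2.041, 0.001]
force: [0.2, -0.5, -1.5]
opening: 0.042
gripper_force: 15.0
t 12.18 [0.6101 0.3263 0.0463] yaw -8.9 z [-0.001 -0.    -1.   ] F [ 0.2 -0.5 -1.5] op 0.042 g 15.0 q6 0.57
```

```bash
for i in 1; do python3 -m crank '[[[-0.4,0,0,0.002,0,0,0],[-0.4,0,0,0.004,0,0,0],[-0.4,0,0,0.004,0,0,0],[-0.4,0,0,0.004,0,0,0],[-0.4,0,0,0.004,0,0,0]]]'|grep -E "pos|^force"; done; python3 -m crank '[[[-0.4,0,0,0.002,0,0,0],[-0.4,0,0,0.004,0,0,0],[-0.4,0,0,0.004,0,0,0],[-0.4,0,0,0.004,0,0,0],[-0.4,0,0,0.004,0,0,0]]]'|grep -E "pos|^force"
```

```text
tool_pos: [0.6106, 0.3265, 0.045]
force: [0.3, 0.8, 1.9]
tool_pos: [0.6108, 0.3267, 0.0448]
force: [-5.0, -2.0, 12.9]
```

Contact; release and retreat.

```bash
python3 -m crank '[[[-0.4,0,0,-0.004,0,0,0],[0.3,0,0,-0.004,0,0,0],[0.3,0,0,-0.004,0,0,0],[0.3,0,0,-0.004,0,0,0],[0.3,0,0,-0.004,0,0,0]]]'|grep -E "opening|^force" ; python3 -m crank '[[[0.3,0,0,-0.02,0,0,0],[0.3,0,0,-0.08,0,0,0],[0.3,0,0,-0.15,0,0,0],[0.3,0,0,-0.22,0,0,0],[0.3,0,0,-0.28,0,0,0]]]' >/dev/null
python3 - <<'E'
from h import *
st();s=read_state();go((.5445,-.0978,.16),-8.6,ks=(0,))
import cv2
cv2.imwrite("pics/w5.png",read_camera("wrist")[:,:,::-1]);print(wpx((.6087,.3256,.08),s))
E
```

```text
force: [0.5, -0.1, -0.6]
opening: 0.0604
t 14.68 [0.6108 0.3266 0.1874] yaw -8.9 z [ 0.002  0.001 -1.   ] F [ 0.6 -0.3  0.2] op 0.0602 g 0.0 q6 0.57
row [-0.8592, 0.0009, 0.0539] [0.0011, -0.0007, -0.0038] mm 430 deg 0
[320. 202.]
```

View pics/w5.png

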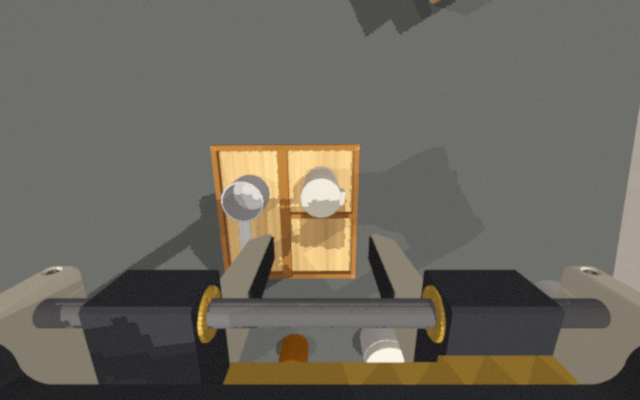

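Slim jar stands in its compartment at (321,198). Next the tall bottle.

```bash
python3 -m crank '[[[1,-0.08,0,0,0,0,0],[1,-0.165,0,0,0,0,0],[1,-0.25,0,0,0,0,0],[1,-0.335,0,0,0,0,0],[1,-0.42,0,0,0,0,0]]]' >/dev/null && python3 -m crank '[[[1,-0.1,0,0,0,0,0],[1,-0.2,0,0,0,0,0],[1,-0.3,0,0,0,0,0],[1,-0.4,0,0,0,0,0],[1,-0.439,0,0,0,0,0]]]' >/dev/null
python3 - <<'E'
from h import *
st();s=read_state();go((.5445,-.0978,.036),-8.6,ks=(0,))
import cv2
cv2.imwrite("pics/w6.png",read_camera("wrist")[:,:,::-1]);print(wpx((.5445,-.0978,.104),s))
E
```

```text
t 15.97 [ 0.5433 -0.1003  0.1853] yaw -9.1 z [ 0.001 -0.001 -1.   ] F [ 0.8  0.2 -0.4] op 0.0927 g 0.0 q6 -0.12
row [0.0055, 0.0013, 0.2987] [0.0007, 0.0003, -0.0054] mm 149 deg 0
[323. 205.]
```

View pics/w6.png

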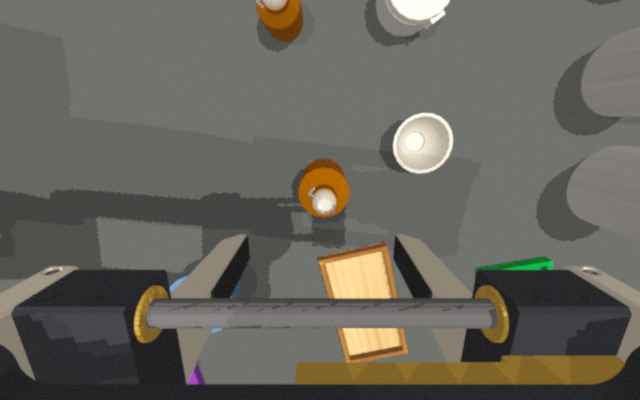

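Stopper at (323,203), as predicted. Descend, grasp and lift.

```bash
python3 -m crank '[[[1,0.005,0.001,0.08,0,0,-0.005],[1,0.005,0.001,0.16,0,0,-0.005],[1,0.005,0.001,0.24,0,0,-0.005],[1,0.005,0.001,0.29,0,0,-0.005],[1,0.005,0.001,0.298,0,0,-0.005]]]' >/dev/null && python3 -m crank '[[[-0.2,0,0,0,0,0,0],[-0.2,0,0,0,0,0,0],[-0.2,0,0,0,0,0,0],[-0.2,0,0,0,0,0,0],[-0.2,0,0,0,0,0,0]]]' 20 && python3 -m crank '[[[-0.2,0,0,0,0,0,0],[-0.2,0,0,-0.04,0,0,0],[-0.2,0,0,-0.11,0,0,0],[-0.2,0,0,-0.19,0,0,0],[-0.2,0,0,-0.26,0,0,0]]]' >/dev/null&& python3 -c "
from h import *
st();go((.5959,.2406,.18),-8.6,ks=(0,))"
```

```text
t: 17.27
tool_pos: [0.5452, -0.0957, 0.0364]
orientation: [2.379, 2.05, 0.002]
force: [1.5, 0.5, 3.1]
opening: 0.0534
gripper_force: 20.0
t 17.9 [ 0.5441 -0.0954  0.1678] yaw -8.5 z [-0. -0. -1.] F [ 0.2  0.1 -3.2] op 0.0534 g 20.0 q6 -0.12
row [0.6799, 0.0033, -0.0244] [-0.0001, 0.0, 0.0012] mm 340 deg 0
```

```bash
python3 -m crank '[[[-0.2,0.04,0,-0.02,0,0,0],[-0.2,0.11,0,-0.025,0,0,0],[-0.2,0.19,0,-0.025,0,0,0],[-0.2,0.27,0,-0.025,0,0,0],[-0.2,0.34,0.002,-0.025,0,0,0]]]' >/dev/null && python3 -m crank '[[[-0.2,0.08,0,0,0,0,0],[-0.2,0.16,0,0,0,0,0],[-0.2,0.24,0,0,0,0,0],[-0.2,0.31,0,0,0,0,0],[-0.2,0.34,0.002,0,0,0,0]]]' >/dev/null && python3 -m crank '[[[-0.2,0,0,0,0,0,0],[-0.2,0,0,0.04,0,0,0],[-0.2,0,0,0.1,0,0,0],[-0.2,0,0,0.16,0,0,0],[-0.2,0,0,0.2,0,0,0]]]' >/dev/null; python3 -c "
from h import *
st();go((.5959,.2406,.0425),-8.6,ks=(0,))"
```

```text
t 19.77 [0.5952 0.2387 0.0749] yaw -8.6 z [-0.003 -0.001 -1.   ] F [-0.6  0.7 -3.8] op 0.0537 g 20.0 q6 0.45
row [0.0041, 0.0011, 0.0648] [-0.002, 0.0012, 0.0002] mm 32 deg 0
```

```bash
python3 -m crank '[[[-0.2,0.003,0.001,0.02,0,0,0],[-0.2,0.003,0.001,0.04,0,0,0],[-0.2,0.003,0.001,0.055,0,0,0],[-0.2,0.003,0.001,0.065,0,0,0],[-0.2,0.003,0.001,0.065,0,0,0]]]'|grep -E "pos|^force"; python3 -m crank '[[[-0.2,0,0,0.002,0,0,0],[-0.2,0,0,0.003,0,0,0],[-0.2,0,0,0.003,0,0,0],[-0.2,0,0,0.003,0,0,0],[-0.2,0,0,0.003,0,0,0]]]'|grep -E "pos|^force"
```

```text
tool_pos: [0.5973, 0.2419, 0.0455]
force: [-0.0, 0.3, -2.8]
tool_pos: [0.5974, 0.2419, 0.0442]
force: [0.1, -0.9, -2.3]
```

```bash
python3 -m crank '[[[-0.2,0,0,0.002,0,0,0],[-0.2,0,0,0.004,0,0,0],[-0.2,0,0,0.004,0,0,0],[-0.2,0,0,0.004,0,0,0],[-0.2,0,0,0.004,0,0,0]]]'|grep -E "pos|^force"; python3 -m crank '[[[-0.2,0,0,0.001,0,0,0],[-0.2,0,0,0.002,0,0,0],[-0.2,0,0,0.002,0,0,0],[-0.2,0,0,0.002,0,0,0],[-0.2,0,0,0.002,0,0,0]]]'|grep -E "pos|^force"
```

```text
tool_pos: [0.5974, 0.2419, 0.0422]
force: [-0.3, -0.2, -3.2]
tool_pos: [0.5974, 0.2419, 0.0412]
force: [0.0, 0.3, -2.3]
```

```bash
python3 -m crank '[[[-0.2,0,0,0.001,0,0,0],[-0.2,0,0,0.002,0,0,0],[-0.2,0,0,0.003,0,0,0],[-0.2,0,0,0.003,0,0,0],[-0.2,0,0,0.003,0,0,0]]]'|grep -E "pos|^force"
```

```text
tool_pos: [0.5975, 0.242, 0.0404]
force: [-4.0, -1.7, 5.0]
```

Contact. Release, retreat straight up, then head to the short bottle.

```bash
python3 -m crank '[[[-0.2,0,0,-0.001,0,0,0],[0.5,0,0,-0.001,0,0,0],[0.5,0,0,-0.001,0,0,0],[0.5,0,0,-0.001,0,0,0],[0.5,0,0,-0.001,0,0,0]]]'|grep -E "opening|^force" ; python3 -m crank '[[[0.5,0,0,-0.02,0,0,0],[0.5,0,0,-0.08,0,0,0],[0.5,0,0,-0.15,0,0,0],[0.5,0,0,-0.22,0,0,0],[0.5,0,0,-0.28,0,0,0]]]' >/dev/null
python3 - <<'E'
from h import *
st();s=read_state();go((.53,.0804,.15),4.8,ks=(0,))
import cv2
cv2.imwrite("pics/w7.png",read_camera("wrist")[:,:,::-1])
E
```

```text
force: [-0.5, -0.5, 0.3]
opening: 0.0699
t 24.15 [0.5978 0.2421 0.1828] yaw -8.5 z [ 0.002  0.001 -1.   ] F [ 0.5 -0.6 -0.6] op 0.0698 g 0.0 q6 0.45
row [-0.3399, -0.0865, 0.0651] [0.0012, -0.0004, -0.1477] mm 178 deg 13
```

View pics/w7.png

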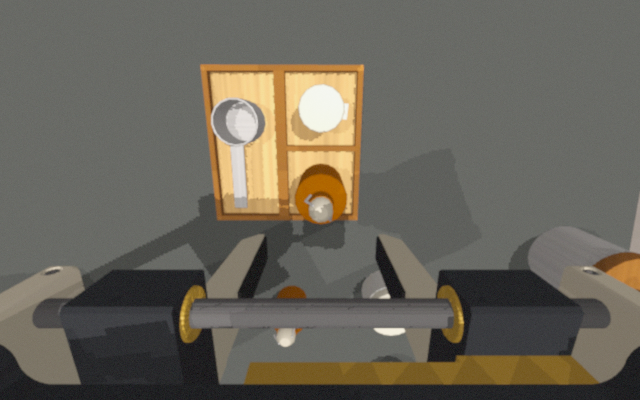

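Tray3 kit is complete: scoop (238,122), slim jar (321,107), tall bottle (321,193), all inside. Now the short bottle.

```bash
python3 -m crank '[[[1,-0.07,-0.018,0,0,0,-0.05],[1,-0.15,-0.035,0.01,0,0,-0.1],[1,-0.24,-0.055,0.03,0,0,-0.148],[1,-0.31,-0.08,0.05,0,0,-0.148],[1,-0.34,-0.0865,0.065,0,0,-0.148]]]' >/dev/null
python3 - <<'E'
from h import *
st();s=read_state();go((.53,.0804,.0225),4.8,ks=(0,))
import cv2
cv2.imwrite("pics/w8.png",read_camera("wrist")[:,:,::-1]);print(wpx((.53,.0804,.079),s))
E
```

```text
t 24.82 [0.5289 0.0788 0.1477] yaw 4.7 z [ 0. -0. -1.] F [ 0.9  0.9 -1.5] op 0.0929 g 0.0 q6 -0.03
row [0.0031, 0.0023, 0.2504] [0.0002, 0.0001, -0.0006] mm 125 deg 0
[323. 211.]
```

View pics/w8.png

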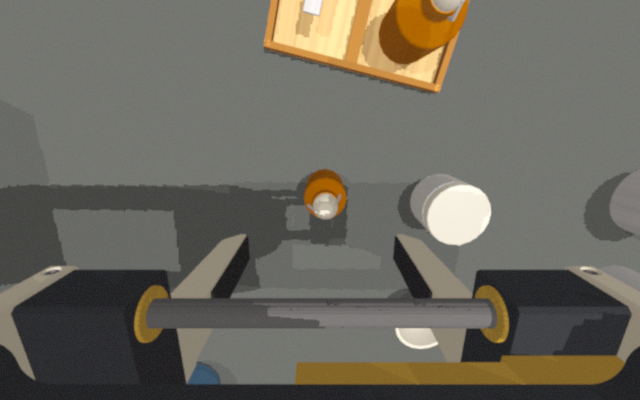

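Stopper at (325,207), about 1–2 mm off; go.

```bash
python3 -m crank '[[[0.6,0.003,0.003,0.06,0,0,0],[0.6,0.003,0.003,0.13,0,0,0],[0.6,0.003,0.003,0.2,0,0,0],[0.6,0.003,0.003,0.245,0,0,0],[0.6,0.003,0.003,0.25,0,0,0]]]' >/dev/null && python3 -m crank '[[[-0.4,0,0,0,0,0,0],[-0.4,0,0,0,0,0,0],[-0.4,0,0,0,0,0,0],[-0.4,0,0,0,0,0,0],[-0.4,0,0,0,0,0,0]]]' 15 && python3 -m crank '[[[-0.4,0,0,0,0,0,0],[-0.4,0,0,-0.04,0,0,0],[-0.4,0,0,-0.11,0,0,0],[-0.4,0,0,-0.19,0,0,0],[-0.4,0,0,-0.28,0,0,0]]]' >/dev/null&& python3 -c "
from h import *
st();go((.5777,-.3310,.17),4.8,ks=(0,))"
```

```text
t: 26.12
tool_pos: [0.5316, 0.0818, 0.0235]
orientation: [2.125, 2.312, 0.002]
force: [0.5, -0.2, 5.1]
opening: 0.0417
gripper_force: 15.0
t 26.75 [0.5298 0.0817 0.1628] yaw 4.8 z [-0.002 -0.    -1.   ] F [-0.3  0.1 -0.6] op 0.0417 g 15.0 q6 -0.03
row [-0.8305, 0.0259, -0.0144] [-0.0015, -0.0, 0.0003] mm 416 deg 0
```

```bash
python3 -m crank '[[[-0.4,-0.05,0,-0.01,0,0,0],[-0.4,-0.14,0.005,-0.01,0,0,0],[-0.4,-0.24,0.01,-0.01,0,0,0],[-0.4,-0.34,0.012,-0.01,0,0,0],[-0.4,-0.44,0.013,-0.01,0,0,0]]]' >/dev/null && python3 -m crank '[[[-0.4,-0.1,0.003,0,0,0,0],[-0.4,-0.2,0.006,0,0,0,0],[-0.4,-0.29,0.01,0,0,0,0],[-0.4,-0.36,0.013,0,0,0,0],[-0.4,-0.39,0.013,0,0,0,0]]]' >/dev/null && python3 -m crank '[[[-0.4,0,0,0,0,0,0],[-0.4,0,0,0.04,0,0,0],[-0.4,0,0,0.1,0,0,0],[-0.4,0,0,0.17,0,0,0],[-0.4,0,0,0.22,0,0,0]]]' >/dev/null; python3 -c "
from h import *
st();go((.5777,-.3310,.029),4.8,ks=(0,))"
```

```text
t 28.62 [ 0.5776 -0.3279  0.0542] yaw 4.9 z [-0.003  0.002 -1.   ] F [-0.2  0.1 -1.3] op 0.0417 g 15.0 q6 -0.68
row [-0.0063, -0.0002, 0.0504] [-0.0016, -0.0015, 0.0014] mm 25 deg 0
```

```bash
python3 -m crank '[[[-0.4,-0.006,0,0.015,0,0,0],[-0.4,-0.006,0,0.03,0,0,0],[-0.4,-0.006,0,0.04,0,0,0],[-0.4,-0.006,0,0.048,0,0,0],[-0.4,-0.006,0,0.048,0,0,0]]]'|grep -E "pos|^force"; python3 -m crank '[[[-0.4,0,0,0.002,0,0,0],[-0.4,0,0,0.004,0,0,0],[-0.4,0,0,0.004,0,0,0],[-0.4,0,0,0.004,0,0,0],[-0.4,0,0,0.004,0,0,0]]]'|grep -E "pos|^force"
```

```text
tool_pos: [0.5791, -0.3337, 0.0338]
force: [-0.8, 0.3, -0.9]
tool_pos: [0.579, -0.3337, 0.0317]
force: [0.5, 0.0, -0.4]
```

```bash
python3 -m crank '[[[-0.4,0,0.003,0.002,0,0,0],[-0.4,0.004,0.003,0.004,0,0,0],[-0.4,0.004,0.003,0.006,0,0,0],[-0.4,0.004,0.003,0.006,0,0,0],[-0.4,0.004,0.003,0.006,0,0,0]]]'|grep -E "pos|^force"; python3 -m crank '[[[-0.4,0,0,0.001,0,0,0],[-0.4,0,0,0.002,0,0,0],[-0.4,0,0,0.002,0,0,0],[-0.4,0,0,0.002,0,0,0],[-0.4,0,0,0.002,0,0,0]]]'|grep -E "pos|^force"
```

```text
tool_pos: [0.5803, -0.3315, 0.0287]
force: [-0.8, -0.1, -0.7]
tool_pos: [0.5803, -0.3315, 0.0277]
force: [-1.0, -0.3, -1.3]
```

```bash
python3 -m crank '[[[-0.4,0,0,0.001,0,0,0],[-0.4,0,0,0.002,0,0,0],[-0.4,0,0,0.002,0,0,0],[-0.4,0,0,0.002,0,0,0],[-0.4,0,0,0.002,0,0,0]]]'|grep -E "pos|^force"
```

```text
tool_pos: [0.5804, -0.3316, 0.0275]
force: [-3.3, 2.3, 6.2]
```

Contact. Release, retreat, go to the wide jar.

```bash
python3 -m crank '[[[-0.4,0,0,-0.001,0,0,0],[0.3,0,0,-0.001,0,0,0],[0.3,0,0,-0.001,0,0,0],[0.3,0,0,-0.001,0,0,0],[0.3,0,0,-0.001,0,0,0]]]'|grep -E "opening|^force" ; python3 -m crank '[[[0.3,0,0,-0.02,0,0,0],[0.3,0,0,-0.08,0,0,0],[0.3,0,0,-0.15,0,0,0],[0.3,0,0,-0.22,0,0,0],[0.3,0,0,-0.28,0,0,0]]]' >/dev/null; python3 -c "
from h import *
st();go((.66,.0764,.13),4.8,ks=(0,))"
```

```text
force: [-0.2, 0.7, -0.3]
opening: 0.0604
t 33.0 [ 0.5807 -0.3318  0.1699] yaw 4.8 z [ 0.002 -0.001 -1.   ] F [-0.2  0.2  0.9] op 0.0608 g 0.0 q6 -0.68
row [0.8002, 0.2266, 0.0791] [0.001, 0.0008, 0.0004] mm 418 deg 0
```

```bash
python3 -m crank '[[[1,0.08,0.02,0,0,0,0],[1,0.16,0.045,0,0,0,0],[1,0.25,0.07,0,0,0,0],[1,0.34,0.095,0,0,0,0],[1,0.42,0.118,0,0,0,0]]]' >/dev/null && python3 -m crank '[[[1,0.1,0.025,0,0,0,0],[1,0.2,0.05,0.01,0,0,0],[1,0.3,0.08,0.03,0,0,0],[1,0.37,0.105,0.06,0,0,0],[1,0.38,0.108,0.079,0,0,0]]]' >/dev/null;  python3 - <<'E'
from h import *
st();s=read_state();go((.66,.0764,.0235),4.8,ks=(0,))
import cv2
cv2.imwrite("pics/w9.png",read_camera("wrist")[:,:,::-1]);print(wpx((.66,.0764,.056),s))
E
```

```text
t 34.25 [0.6593 0.0792 0.1275] yaw 5.0 z [ 0.  0. -1.] F [-0.3 -0.4 -0.8] op 0.093 g 0.0 q6 -0.05
row [-0.0059, 0.0009, 0.2081] [0.0001, -0.0003, 0.0024] mm 104 deg 0
[322. 215.]
```

View pics/w9.png

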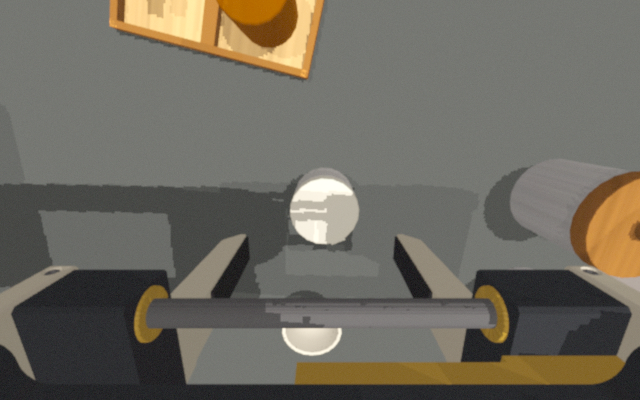

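Run:
```python
from h import *
s=read_state()
print(wray((512,200),0.01,s),wray((571,235),.1,s),wray((571,235),.14,s))
```

```text
[0.85527848 0.09350814 0.01      ] [0.8410306  0.09180835 0.1       ] [0.80171236 0.10568708 0.14      ]
```

Lid at (325,211); the canister edge (x≈0.84) clears the gripper body (x≤0.755).

```bash
python3 -m crank '[[[1,-0.006,0.002,0.04,0,0,0],[1,-0.006,0.002,0.09,0,0,0],[1,-0.006,0.002,0.15,0,0,0],[1,-0.006,0.002,0.2,0,0,0],[1,-0.006,0.002,0.208,0,0,0]]]' >/dev/null && python3 -m crank '[[[0,0,0,0,0,0,0],[0,0,0,0,0,0,0],[0,0,0,0,0,0,0],[0,0,0,0,0,0,0],[0,0,0,0,0,0,0]]]' 15 && python3 -m crank '[[[0,0,0,0,0,0,0],[0,0,0,-0.04,0,0,0],[0,0,0,-0.11,0,0,0],[0,0,0,-0.19,0,0,0],[0,0,0,-0.26,0,0,0]]]' >/dev/null&& python3 -c "
from h import *
st();go((.5705,-.2454,.17),4.8,ks=(0,))"
```

```text
t: 35.55
tool_pos: [0.6613, 0.0737, 0.0248]
orientation: [2.125, 2.312, 0.002]
force: [-0.7, -0.3, 5.6]
opening: 0.0618
gripper_force: 15.0
t 36.17 [0.6605 0.0738 0.1562] yaw 4.8 z [ 0.001  0.    -1.   ] F [ 0.9 -0.4 -1.2] op 0.0619 g 15.0 q6 -0.05
row [-0.6209, -0.2331, -0.0279] [0.0004, -0.0, 0.0004] mm 332 deg 0
```

```bash
python3 -m crank '[[[0,-0.05,-0.02,-0.01,0,0,0],[0,-0.13,-0.05,-0.02,0,0,0],[0,-0.21,-0.08,-0.02,0,0,0],[0,-0.3,-0.112,-0.02,0,0,0],[0,-0.38,-0.143,-0.02,0,0,0]]]' >/dev/null && python3 -m crank '[[[0,-0.08,-0.03,0,0,0,0],[0,-0.15,-0.056,0,0,0,0],[0,-0.21,-0.079,0,0,0,0],[0,-0.241,-0.09,0,0,0,0],[0,-0.241,-0.09,0,0,0,0]]]' >/dev/null && python3 -m crank '[[[0,0,0,0.02,0,0,0],[0,0,0,0.06,0,0,0],[0,0,0,0.12,0,0,0],[0,0,0,0.17,0,0,0],[0,0,0,0.2,0,0,0]]]' >/dev/null; python3 -c "
from h import *
st();go((.5705,-.2454,.031),4.8,ks=(0,))"
```

```text
t 38.05 [ 0.5692 -0.2438  0.0603] yaw 4.9 z [-0.004  0.002 -1.   ] F [-1.5 -0.6 -1.7] op 0.0619 g 15.0 q6 -0.57
row [-0.0035, 0.0026, 0.0585] [-0.0022, -0.0015, 0.001] mm 29 deg 0
```

```bash
python3 -m crank '[[[0,-0.003,0.002,0.015,0,0,0],[0,-0.003,0.002,0.03,0,0,0],[0,-0.003,0.002,0.045,0,0,0],[0,-0.003,0.002,0.058,0,0,0],[0,-0.003,0.002,0.058,0,0,0]]]'|grep -E "pos|^force"; python3 -m crank '[[[0,0,0,0.002,0,0,0],[0,0,0,0.004,0,0,0],[0,0,0,0.004,0,0,0],[0,0,0,0.004,0,0,0],[0,0,0,0.004,0,0,0]]]'|grep -E "pos|^force"
```

```text
tool_pos: [0.5713, -0.2468, 0.0341]
force: [-0.3, -0.2, -1.4]
tool_pos: [0.5717, -0.2469, 0.0328]
force: [-0.1, -0.3, -0.8]
```

```bash
python3 -m crank '[[[0,0,0,0.003,0,0,0],[0,0,0,0.006,0,0,0],[0,0,0,0.006,0,0,0],[0,0,0,0.006,0,0,0],[0,0,0,0.006,0,0,0]]]'|grep -E "pos|^force"; python3 -m crank '[[[0,0,0,0.001,0,0,0],[0,0,0,0.002,0,0,0],[0,0,0,0.002,0,0,0],[0,0,0,0.002,0,0,0],[0,0,0,0.002,0,0,0]]]'|grep -E "pos|^force"
```

```text
tool_pos: [0.5717, -0.2469, 0.0297]
force: [0.2, 0.4, -1.8]
tool_pos: [0.5717, -0.247, 0.0289]
force: [-1.9, 1.0, 2.6]
```

Contact. Release, retreat clear, and check with the top camera.

```bash
python3 -m crank '[[[0,0,0,0,0,0,0],[0.7,0,0,0,0,0,0],[0.7,0,0,0,0,0,0],[0.7,0,0,0,0,0,0],[0.7,0,0,0,0,0,0]]]'|grep -E "opening|^force" ; python3 -m crank '[[[0.7,0,0,-0.02,0,0,0],[0.7,0,0,-0.08,0,0,0],[0.7,0,0,-0.15,0,0,0],[0.7,0,0,-0.22,0,0,0],[0.7,0,0,-0.28,0,0,0]]]' >/dev/null; python3 -m crank '[[[0.7,0.08,0,0,0,0,0],[0.7,0.16,0,0,0,0,0],[0.7,0.24,0,0,0,0,0],[0.7,0.3,0,0,0,0,0],[0.7,0.3,0,0,0,0,0]]]' >/dev/null
python3 - <<'E'
from h import *
import cv2
st()
a=read_camera("wrist");cv2.imwrite("pics/w10.png",a[:,:,::-1])
b=read_camera("scene")[60:360,180:500,::-1];cv2.imwrite("pics/s10.png",cv2.resize(b,None,fx=2,fy=2))
E
```

```text
force: [0.2, -0.7, 0.4]
opening: 0.0791
t 42.42 [ 0.5592 -0.0956  0.1696] yaw 5.0 z [ 0.001  0.    -1.   ] F [-0.8 -0.5  0.9] op 0.0789 g 0.0 q6 -0.35
```

View pics/s10.png

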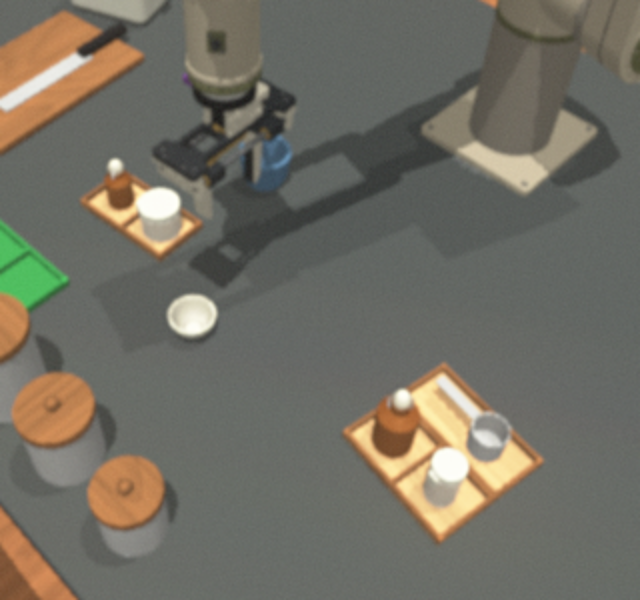

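The short bottle (120,185) and wide jar (160,215) stand in tray2. The tall bottle (397,425), slim jar (446,477) and scoop (480,430) are in tray3. The mortar and bowl are untouched, and the robot is clear of everything.

```bash
python3 -c "
from plant import *
print(close_job())"
```

```text
the job is handed in; nothing more can be done
None
```

Both kits are made up as asked and the job is handed in at about 42 s: the final camera view shows all five things upright in their own compartments, and the mortar and bowl were left where they stood.

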